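Thread a long spatula out of a half-covered pan

TASK

Lift the loose lid off the steel pan by its knob and set it down flat on the free part of the white cutting board, without dropping it. Then take the long wooden spatula out of the pan, tilting it so that it comes blade first through the opening, which is shorter than the spatula, and finish while holding it still in the gripper, in the air, with every part of it at least 5 cm above the top of the pan. Leave the half onions on the board and the little salt dish on the pan's cover where they are.

Things in the scene. Friction and masses are not known exactly. Their poses are not given: they have to be found in the camera images.
- pan: Shallow steel pan, immovable. Outer 330 x 176 mm (x, y), 65 mm high, walls and floor 4 mm (inner floor at z = 4 mm). Origin: centre of the underside. A fixed cover plate 3 mm thick, top at z = 65 mm, roofs it from x = -165 to 0. The opening runs from x = 0 to +150 mm, y = -76 to +76 mm; a lip as thick closes the rest at the +x end and the sides.
- lid_knob (a point): Centre of the black knob (upright cylinder 22 mm across, 32 mm high) of the loose steel lid on the pan's opening. Lid, about 0.3 kg: plate 166 x 168 mm (x, y), 3 mm thick, resting on the pan's top; a recessed bottom, 140 x 142 mm, reaches 6 mm lower. This point is over the lid's centre, 25 mm above that lowest face, 16 mm above the plate's top.
- spatula_mid (a point): Centre of a wooden spatula, 260 mm long, 0.11 kg, flat on the pan's floor; x from handle to blade (roughly the pan's +x). Handle 22 mm wide, 18 mm thick, x = -130 to +74 mm, its rear under the cover; blade 50 wide, 10 thick, flush with the underside, x = +74 to +130, below the opening. This point: 9 mm above the underside; centre of mass about 10 mm from it towards the blade.
- spatula_blade_end (a point): Middle of the end face of the spatula's blade, 5 mm above its underside.
- spatula_handle_end (a point): Middle of the end face of the spatula's handle, 9 mm above its underside.
- board: White plastic cutting board, immovable, 340 x 240 mm (x, y), 15 mm thick. Origin: centre of the underside. Two half onions stand near its +x end (beyond x = +80 mm); the rest is free.
- onion0: half onion, flat side down, 68 mm across, 34 mm high, at the far left corner of the board; leave alone. Origin: centre of its underside.
- onion1: half onion like the other, at the far right corner of the board; leave alone. Origin: centre of its underside.
- salt_dish: small white dish, 60 mm across, 28 mm high, standing on the pan's fixed cover; leave alone. Origin: centre of its underside.
Mind the look-alikes: they are no part of the job. Leave any pink or yellow look-alike of the part that bears lid_knob alone.

How it is judged:
By the outcome, as a careful person would: the job done as asked, in the order asked, and still so for the second after the job is handed in, while the arm keeps its last pose, push and grip.
It also fails if it takes over 56 s, if anything falls off the work surface, if the arm or the gripper's body presses on something with over 40 N, if the wrist force passes 120 N, or if a joint passes its speed limit or range.

ROBOT

A 7-joint arm with a two-finger parallel gripper is mounted at the origin on the work surface. World frame = base frame: x ahead of the robot, y to its left, z up, the work surface at z = 0. Lengths are in m, angles in rad, forces in N, time in s.
With the tool pointing down it reaches from about 0.4 to 0.925 m from the base axis. Payload 5.6 kg.
Tool frame: the origin (TCP) lies on the mounting face of the last link; the fingertips stand 173 mm ahead of it and the grasp point (between the pads) lies 155 mm ahead of it; z points along the fingers, y is the direction in which the jaws open and shut (so a half turn about z gives the same grasp; the last joint's range is limited). The gripper opens to 85 mm and grips with 20 to 120 N. Pads are 22 mm wide; open, the fingers measure 114 mm over their backs; the gripper's body (76 mm by 85 mm) begins 54 mm behind the grasp point. The pads swing forward as they close: fully open they stand 13 mm farther back than shut.
Start: joints at [1.299, 0.468, -0.012, 1.603, 0.006, 1.071, -0.056], TCP at [0.147, -0.633, 0.405] pointing down, gripper open.
Joint ranges: [-2.53, 2.53], [-0.31, 2.02], [-1.57, 1.55], [0.28, 2.44], [-1.29, 4.43], [0.15, 1.84], [-2.92, 2.92]. Speed limits (rad/s): [2.57, 2.57, 3.14, 3.14, 3.14, 3.14, 3.14].

INTERFACE

Orientations are given as a unit quaternion [w, x, y, z].
In Python, from plant import robot gives the robot as it stands. The module is installed in compiled form; this text tells all that it offers.
- The arm moves only by the tool send_rows, never from a script. Its argument "plan" is a list of rows, each a list of 3 entries, a list of its own where there are three numbers: the shift along the world's x, y, z in m, then the turn, a rotation vector about the world's x, y, z in degrees, then the opening, from 0 (shut) to 1 (fully open). In form: [[[x, y, z], [ax, ay, az], grip], ...]. A call has 1 to 12 rows; each row shifts and turns the pose as measured when the row begins; what a row does not reach is not made up. A row lasts 1/10 s, in which the tool goes at most 50 mm and 8.59 degrees, less where a joint would pass 70% of its speed; a pose out of reach is approached as far as the arm can. A call is refused whole if a number of a shift passes 0.05 or a number of a turn 8.59, either way. A call with a gripper value outside its range is refused whole. The fingers move at their own pace and stop on an object; "squeeze" is the grip in N (left out, the last holds). Time passes only in rows, so rows that do not move let the fingers close. It gives the time, the measured TCP pose, the force and the opening at its end, in the units of the state.
- robot.sense(): the state, without advancing time (a new reading comes with each control period).
- robot.get_image(name): name is "side" or "top"; returns a dict with "color" (420x560x3 uint8, blue, green, red), "vertical_fov" (degrees; the focal length in pixels is half the picture's height over the tangent of half this angle, whatever the lens; pixels are square), "cx", "cy" (the principal point, pixels), "rvec" (rotation vector, rad) and "tvec" (3), from world to camera coordinates, as OpenCV has them. Camera axes: x right, y down, z forward; pixel columns grow to the right and rows downward; lengths in m; the calibration is good to about 2 mm. A picture is of the moment at which its call begins. There is no depth.
- robot.close_job(): hands the job in, once; it reports no verdict.
The state is a dict: "time": time; "joint_positions": joint angles; "dq": joint speeds; "joint_torque": joint torques, N m; "tool_pos": TCP position; "orientation": TCP orientation; "contact_force": force on the tool from outside, world axes, zero at the start; "torque": the same for the moment, N m; "gripper_width": opening from 0.0 (shut) to 1.0 (fully open).
Only numpy, scipy, OpenCV 4.12 (cv2) and the standard library are available. Lean on these libraries where they do the work, as an engineer would, in place of code of your own. Each camera call takes 0.05 s, during which the arm holds its last target.

## Working session

There is one attempt and no reset: what is moved stays moved. The work goes in short steps, Python scripts to look and compute and a tool call to move; the robot and the scene stay as the last step left them, time stands still between calls to the robot, and variables do not carry over. Pictures are saved under pics/ and viewed, and the job is handed in when it is done.

Besides the shell and the picture viewer there is one more tool, called by a JSON object that holds its "api" and its "payload", one argument or row to a line. send_rows: Moves the arm, as the interface text tells. Its arguments: {"type":"object","properties":{"plan":{"type":"array"},"squeeze":{"type":"number"}},"required":["plan"]}

```bash
mkdir -p pics; ls
cat > h.py <<'E'
import numpy as np, cv2, json
from scipy.spatial.transform import Rotation as R
from plant import robot
def cap(name,fn):
    im=robot.get_image(name); c=im["color"]; cv2.imwrite("pics/%s.png"%fn,c)
    h=c.shape[0]; f=h/2/np.tan(np.radians(im["vertical_fov"])/2)
    d=dict(f=f,cx=im["cx"],cy=im["cy"],rvec=list(map(float,np.ravel(im["rvec"]))),tvec=list(map(float,np.ravel(im["tvec"]))))
    json.dump(d,open("pics/%s.json"%fn,"w")); return d
def cam(fn):
    d=json.load(open("pics/%s.json"%fn)); K=np.array([[d["f"],0,d["cx"]],[0,d["f"],d["cy"]],[0,0,1]])
    return K,cv2.Rodrigues(np.array(d["rvec"]))[0],np.array(d["tvec"])
def ray(fn,u,v):
    K,Rm,t=cam(fn); r=Rm.T@np.linalg.solve(K,[u,v,1]); return -Rm.T@t,r
def onz(fn,u,v,z):
    c,r=ray(fn,u,v); return c+r*(z-c[2])/r[2]
def proj(fn,P):
    K,Rm,t=cam(fn); p=(Rm@np.atleast_2d(P).T).T+t; q=(K@p.T).T; return q[:,:2]/q[:,2:]
def tri(*obs):
    A=np.zeros((3,3)); b=np.zeros(3)
    for fn,u,v in obs:
        c,r=ray(fn,u,v); r/=np.linalg.norm(r); M=np.eye(3)-np.outer(r,r); A+=M;b+=M@c
    return np.linalg.solve(A,b)
def crop(fn,x0,y0,x1,y1,s,out):
    c=cv2.imread("pics/%s.png"%fn)[y0:y1,x0:x1]; cv2.imwrite("pics/%s.png"%out,cv2.resize(c,None,fx=s,fy=s,interpolation=cv2.INTER_CUBIC))
def st():
    s=robot.sense(); q=s["orientation"]; Rm=R.from_quat([q[1],q[2],q[3],q[0]]).as_matrix()
    print("t",s["time"],"pos",np.round(s["tool_pos"],4),"g",s["gripper_width"],"F",np.round(s["contact_force"],1),"T",np.round(s["torque"],2)); print("q",np.round(s["joint_positions"],3)); print(np.round(Rm,3)); return s
E
python3 - <<'E'
from h import *
print(cap("top","t0"));print(cap("side","s0"));st()
E
```

```text
pics
{'f': np.float64(379.9455043999306), 'cx': 284.15047524625555, 'cy': 205.4165486660914, 'rvec': [2.1744015963517445, -2.123108744142732, 0.18705676865836984], 'tvec': [-0.06730918284184426, 0.4997445402270447, 0.930310834787388]}
{'f': np.float64(389.41143555834753), 'cx': 277.0888965901707, 'cy': 214.17617711584435, 'rvec': [0.6014764318714119, -2.7381210405303844, 1.0634856734852551], 'tvec': [0.446676934051469, 0.24461046423502764, 1.054391785035386]}
t 0.1 pos [ 0.1473 -0.6329  0.4038] g 0.9998720705248277 F [-0.8 -0.3 -0.1] T [-0.02  0.04  0.  ]
q [ 1.299  0.468 -0.012  1.604  0.006  1.071 -0.056]
[[ 0.974  0.227 -0.   ]
 [ 0.227 -0.974  0.001]
 [-0.    -0.002 -1.   ]]
```

View pics/t0.png

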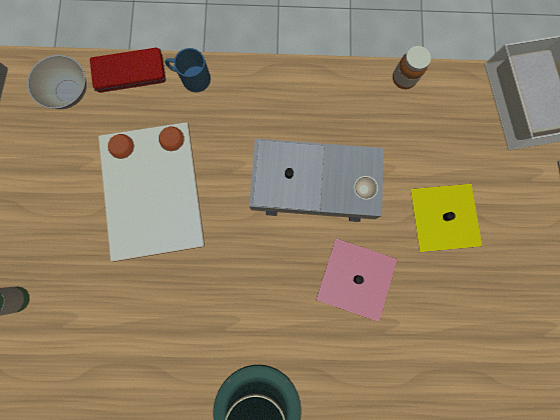

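View pics/s0.png

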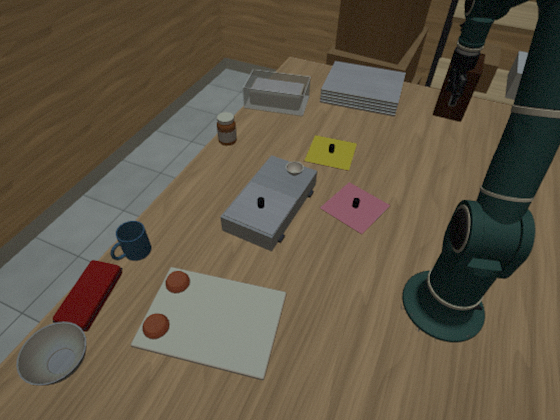

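Knob candidates in the top view are the steel one on the pan (289,173), the pink (358,280) and the yellow (449,216). The steel one on the pan's opening fits the description. I'll confirm it in a crop.

Run:
```python
from h import *
crop("t0",235,125,405,235,4.6,"t0c"); crop("s0",210,145,330,255,5.4,"s0c"); crop("t0",90,110,215,270,3.7,"t0b")
```

```text
(no output)
```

View pics/t0c.png

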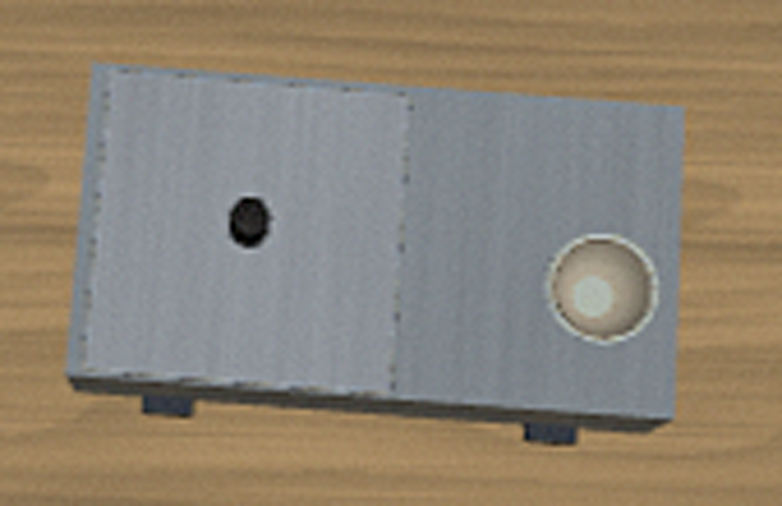

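View pics/s0c.png

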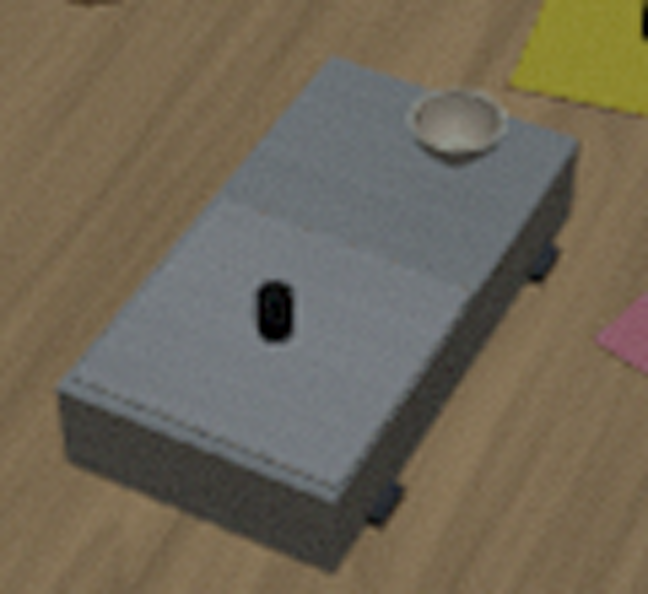

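View pics/t0b.png

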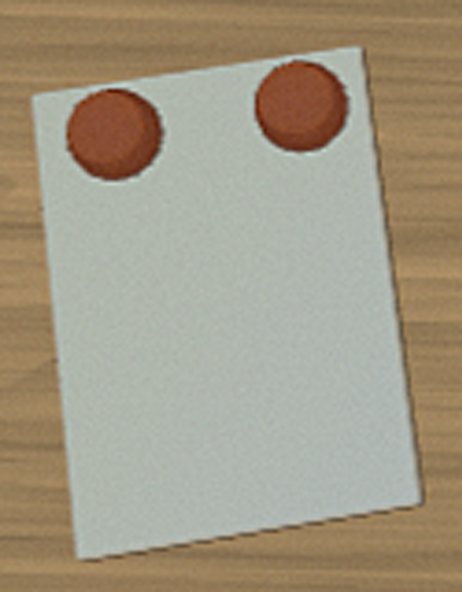

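The crop confirms it: steel lid on the opening end (lip at the far left), salt dish on the cover at the right. Next I fit the poses.

```bash
cat > m.py <<'E'
from h import *
from scipy.optimize import least_squares
def un(c,x0,y0,s): return [x0+(c[0]+.5)/s-.5,y0+(c[1]+.5)/s-.5]
def fit(obs,x0):
    # obs: list (fn,uv,local xyz)
    def f(p):
        c,s=np.cos(p[2]),np.sin(p[2]); r=[]
        for fn,uv,l in obs:
            P=[p[0]+c*l[0]-s*l[1],p[1]+s*l[0]+c*l[1],l[2]]
            r+=list(proj(fn,P)[0]-uv)
        return r
    o=least_squares(f,x0); return o.x,np.round(o.fun,1)
E
python3 - <<'E'
from m import *
T=lambda a,b:un((a,b),235,125,4.6)
S=lambda a,b:un((a,b),210,145,5.4)
# pan +x = image left in top = world +y ; pan +y = world -x (image down)
pt=[("t0",T(94,65),(.165,-.088,.065)),("t0",T(684,107),(-.165,-.088,.065)),("t0",T(672,418),(-.165,.088,.065)),("t0",T(69,376),(.165,.088,.065))]
# check handedness: +x left(+Y), +y = rot90 of +Y = -X = down
ps=[("s0",S(60,388),(.165,-.088,.065)),("s0",S(335,500),(.165,.088,.065)),("s0",S(577,148),(-.165,.088,.065)),("s0",S(333,60),(-.165,-.088,.065))]
for o in (pt,ps,pt+ps):
    print("pan",fit(o,[.6,0,1.5]))
kt=T(250,221); ks=S(275,312)
print("knob tri",tri(("t0",*kt),("s0",*ks)), onz("t0",*kt,.095), onz("s0",*ks,.083))
B=lambda a,b:un((a,b),90,110,3.7)
bt=[("t0",B(33,97),(.17,.12,.015)),("t0",B(360,48),(.17,-.12,.015)),("t0",B(422,504),(-.17,-.12,.015)),("t0",B(78,558),(-.17,.12,.015))]
bs=[("s0",(172.5,270),(.17,-.12,.015)),("s0",(285.5,290),(-.17,-.12,.015)),("s0",(266,369.5),(-.17,.12,.015)),("s0",(137.5,325),(.17,.12,.015))]
for o in (bt,bs,bt+bs): print("board",fit(o,[.6,.4,0.]))
print("dish",onz("t0",*T(604,288),.093))
for n,a,b in(("o",114,134),("o",301,105)): print(n,onz("t0",*B(a,b),.025))
E
```

```text
pan (array([ 0.57276599, -0.13678767,  1.52495901]), array([-0.3, -0.3,  0.1, -0.2,  0.8,  0.3, -0.6,  0.1]))
pan (array([ 0.57337021, -0.13519657,  1.52182546]), array([-0.7,  0.3,  0. ,  0.9,  0.8, -1.2,  0. , -0.6]))
pan (array([ 0.57309004, -0.13631791,  1.52372615]), array([-0.5, -0.5, -0. , -0.2,  0.6,  0.2, -0.8, -0.1, -0.4,  0.1,  0.4,
        0.6,  0.9, -1.5,  0.1, -0.7]))
knob tri [ 0.57680223 -0.06459379  0.08358848] [ 0.57364564 -0.064353    0.095     ] [ 0.57741994 -0.06508944  0.083     ]
board (array([0.53833063, 0.29598434, 0.18736125]), array([-0.7, -1. ,  0.7, -1.2,  0.7,  0.5, -0.6,  1.4]))
board (array([0.54383488, 0.2759809 , 0.16205205]), array([  2.8, -11.3,   3.6,  -4. ,  -1.7,   1.5,  -3.9,   9.3]))
board (array([0.540167  , 0.28622683, 0.17513597]), array([ 3.8, -2.2,  5.2, -1.3,  3.8,  0.6,  2.4,  0.3,  1. , -7.7,  3. ,
       -1.4, -1.3,  5.5, -5.2, 14.4]))
dish [ 0.5428149  -0.25287204  0.093     ]
o [0.65120312 0.37887592 0.025     ]
o [0.67651483 0.24812991 0.025     ]
```

{"api": "send_rows", "payload": {
  "plan": [
    [[0.024,0.032,0],[0,0,5],1],
    [[0.024,0.032,0],[0,0,5],1],
    [[0.024,0.032,0],[0,0,5],1],
    [[0.024,0.032,0],[0,0,5],1],
    [[0.024,0.032,0],[0,0,5],1],
    [[0.024,0.032,0],[0,0,5],1],
    [[0.024,0.032,0],[0,0,5],1],
    [[0.024,0.032,0],[0,0,5],1],
    [[0.024,0.032,0],[0,0,5],1]
  ],
  "squeeze": 60
}}

```text
time: 1.0
tool_pos: [0.3628, -0.3365, 0.3997]
orientation: [-0.002, 0.87, 0.494, -0.003]
contact_force: [0.3, 0.6, 0.7]
gripper_width: 0.996
```

{"api": "send_rows", "payload": {
  "plan": [
    [[0.0265,0.034,0],[0,0,3.5],1],
    [[0.0265,0.034,0],[0,0,3.5],1],
    [[0.0265,0.034,0],[0,0,3.5],1],
    [[0.0265,0.034,0],[0,0,3.5],1],
    [[0.0265,0.034,0],[0,0,3.5],1],
    [[0.0265,0.034,0],[0,0,3.5],1],
    [[0.0265,0.034,0],[0,0,3.5],1],
    [[0.0265,0.034,0],[0,0,3.5],1],
    [[0,0,0],[0,0,0],1]
  ]
}}

```text
time: 1.9
tool_pos: [0.5817, -0.0467, 0.3984]
orientation: [-0.002, 0.715, 0.699, -0.003]
contact_force: [-0.7, -0.2, 0.8]
gripper_width: 1.001
```

Run:
```python
from h import *
st()
```

```text
t 1.9 pos [ 0.5817 -0.0467  0.3984] g 1.0013980086271608 F [-0.7 -0.2  0.8] T [ 0.03  0.05 -0.02]
q [ 0.45   0.43  -0.552  1.746  0.256  1.045 -0.215]
[[ 0.021  1.    -0.007]
 [ 1.    -0.021 -0.001]
 [-0.001 -0.007 -1.   ]]
```

{"api": "send_rows", "payload": {
  "plan": [
    [[-0.0025,-0.009,-0.01],[0,-0.4,-1.5],1],
    [[-0.0025,-0.009,-0.02],[0,0,0],1],
    [[0,0,-0.03],[0,0,0],1],
    [[0,0,-0.03],[0,0,0],1],
    [[0,0,-0.02],[0,0,0],1],
    [[0,0,-0.01],[0,0,0],1],
    [[0,0,0],[0,0,0],1]
  ]
}}

```text
time: 2.6
tool_pos: [0.5704, -0.0762, 0.2693]
orientation: [0.0, 0.731, 0.683, -0.004]
contact_force: [0.2, -0.3, 0.1]
gripper_width: 1.003
```

Run:
```python
from h import *
st()
cap("top","t1");cap("side","s1")
crop("s1",190,80,340,255,3.4,"s1c");crop("t1",235,105,405,235,4.6,"t1c")
```

```text
t 2.6 pos [ 0.5704 -0.0762  0.2693] g 1.0030872518107317 F [ 0.2 -0.3  0.1] T [0.02 0.   0.04]
q [ 0.432  0.574 -0.467  1.862  0.359  0.795 -0.295]
[[ 0.068  0.998 -0.006]
 [ 0.998 -0.068 -0.006]
 [-0.007 -0.005 -1.   ]]
```

View pics/s1c.png

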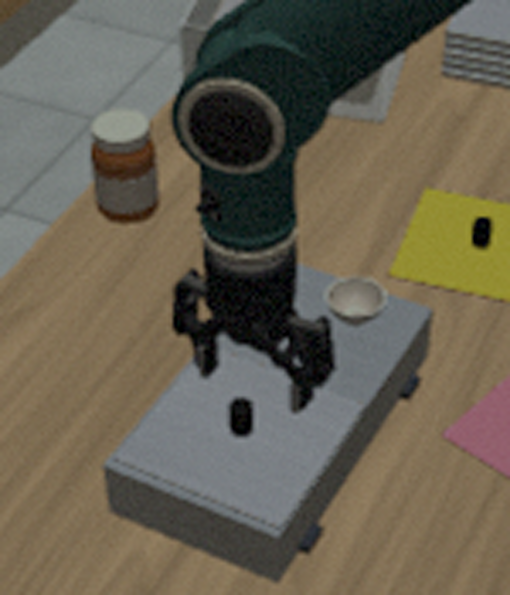

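View pics/t1c.png

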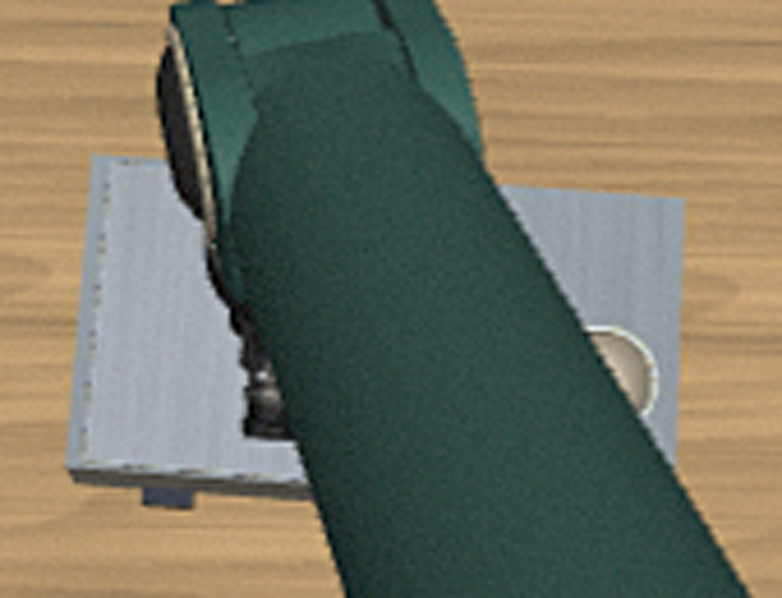

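{"api": "send_rows", "payload": {
  "plan": [
    [[0.003,0.005,0],[0.3,-0.3,0.8],1],
    [[0,0.003,0],[0,0,0],1],
    [[0,0,0],[0,0,0],1],
    [[0,0,0],[0,0,0],1]
  ]
}}

```text
time: 3.1
tool_pos: [0.576, -0.0669, 0.2751]
orientation: [0.004, 0.725, 0.688, 0.003]
contact_force: [-0.3, 0.4, -0.2]
gripper_width: 0.998
```

Run:
```python
from h import *
st()
```

```text
t 3.1 pos [ 0.576  -0.0669  0.2751] g 0.9981035262825607 F [-0.3  0.4 -0.2] T [-0.05  0.    0.02]
q [ 0.424  0.57  -0.477  1.853  0.358  0.793 -0.293]
[[ 0.052  0.999  0.01 ]
 [ 0.999 -0.052 -0.002]
 [-0.001  0.01  -1.   ]]
```

{"api": "send_rows", "payload": {
  "plan": [
    [[0,0.002,-0.008],[0,0.3,0],1],
    [[0,0,-0.008],[0,0,0],1],
    [[0,0,-0.004],[0,0,0],1],
    [[0,0,0],[0,0,0],1],
    [[0,0,0],[0,0,0],1]
  ]
}}

```text
time: 3.6
tool_pos: [0.5759, -0.0645, 0.2531]
orientation: [0.002, 0.725, 0.689, 0.001]
contact_force: [0.2, -0.5, 0.3]
gripper_width: 1.0
```

Run:
```python
from h import *
st()
```

```text
t 3.6 pos [ 0.5759 -0.0645  0.2531] g 1.000410390343147 F [ 0.2 -0.5  0.3] T [-0.    0.02  0.02]
q [ 0.407  0.602 -0.462  1.862  0.378  0.76  -0.313]
[[ 0.052  0.999  0.004]
 [ 0.999 -0.052 -0.002]
 [-0.002  0.004 -1.   ]]
```

{"api": "send_rows", "payload": {
  "plan": [
    [[0.0005,0,-0.004],[0,0.1,0],1],
    [[0,0,-0.001],[0,0,0],1],
    [[0,0,0],[0,0,0],0],
    [[0,0,0],[0,0,0],0],
    [[0,0,0],[0,0,0],0],
    [[0,0,0],[0,0,0],0],
    [[0,0,0],[0,0,0],0],
    [[0,0,0],[0,0,0],0],
    [[0,0,0],[0,0,0],0],
    [[0,0,0],[0,0,0],0]
  ],
  "squeeze": 60
}}

```text
time: 4.6
tool_pos: [0.5767, -0.0647, 0.2482]
orientation: [0.002, 0.725, 0.688, 0.0]
contact_force: [0.3, -0.3, 0.6]
gripper_width: 0.239
```

Run:
```python
from h import *
st()
cap("side","s2")
crop("s2",190,80,340,255,3.4,"s2c")
```

```text
t 4.6 pos [ 0.5767 -0.0647  0.2482] g 0.23861991878797897 F [ 0.3 -0.3  0.6] T [-0.03  0.06  0.02]
q [ 0.403  0.61  -0.458  1.862  0.382  0.754 -0.316]
[[ 0.052  0.999  0.003]
 [ 0.999 -0.052 -0.002]
 [-0.002  0.003 -1.   ]]
```

View pics/s2c.png

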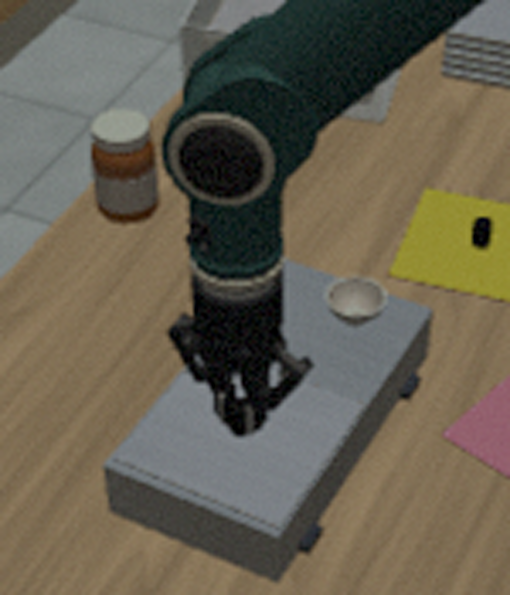

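The fingers are shut on the knob (opening 0.24, about 20 mm), at crop (240,400). Lifting slowly.

{"api": "send_rows", "payload": {
  "plan": [
    [[0,0,0],[0,0,0],0],
    [[0,0,0.005],[0,0,0],0],
    [[0,0,0.01],[0,0,0],0],
    [[0,0,0.015],[0,0,0],0],
    [[0,0,0.015],[0,0,0],0],
    [[0,0,0.015],[0,0,0],0],
    [[0,0,0.01],[0,0,0],0],
    [[0,0,0.005],[0,0,0],0],
    [[0,0,0],[0,0,0],0],
    [[0,0,0],[0,0,0],0]
  ]
}}

```text
time: 5.65
tool_pos: [0.5759, -0.0646, 0.331]
orientation: [0.003, 0.725, 0.688, 0.001]
contact_force: [-0.1, -1.0, -2.7]
gripper_width: 0.235
```

Run:
```python
from h import *
st()
cap("side","s3");cap("top","t3")
crop("s3",170,60,350,255,3,"s3c");crop("t3",235,105,405,235,4.6,"t3c")
```

```text
t 5.65 pos [ 0.5759 -0.0646  0.331 ] g 0.23491572947962033 F [-0.1 -1.  -2.7] T [-0.01  0.04  0.01]
q [ 0.449  0.497 -0.513  1.818  0.307  0.901 -0.256]
[[ 0.052  0.999  0.004]
 [ 0.999 -0.052 -0.003]
 [-0.003  0.004 -1.   ]]
```

View pics/s3c.png

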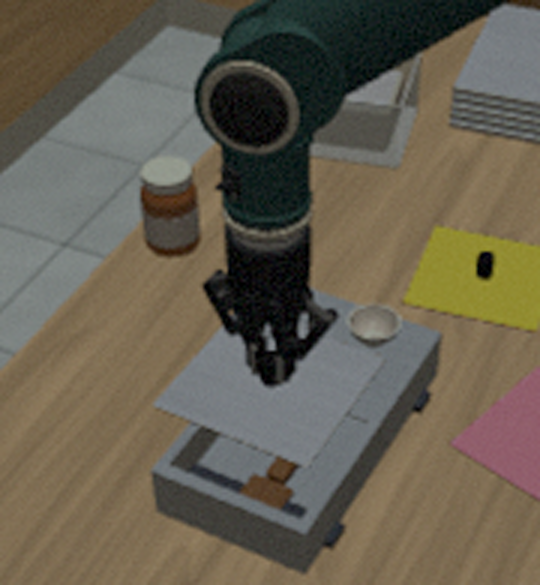

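View pics/t3c.png

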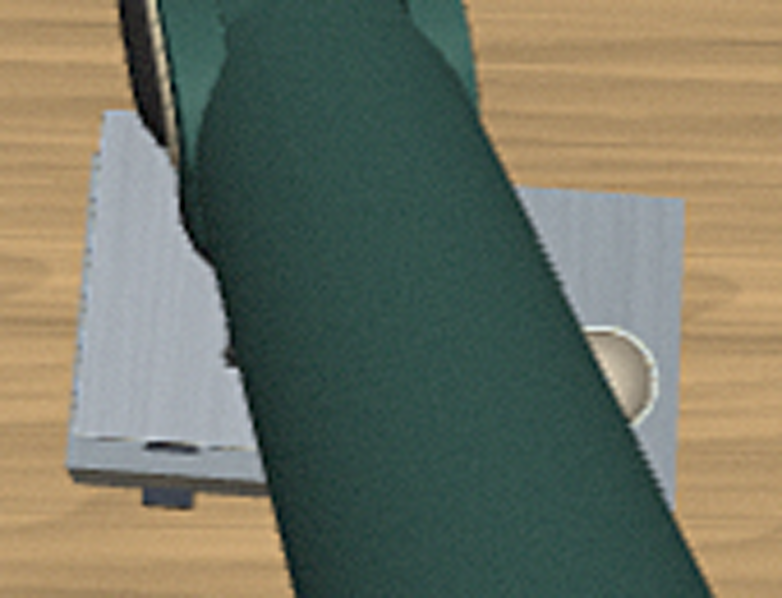

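Lid is up, level, 2.7 N of weight on the wrist; the spatula shows in the opening. Carrying it to the board.

{"api": "send_rows", "payload": {
  "plan": [
    [[-0.003,0.013,0],[0,0,0.5],0],
    [[-0.006,0.025,0],[0,0,1.2],0],
    [[-0.008,0.034,0],[0,0,1.2],0],
    [[-0.008,0.034,0],[0,0,1.2],0],
    [[-0.008,0.034,0],[0,0,1.2],0],
    [[-0.008,0.034,0],[0,0,1.2],0],
    [[-0.008,0.034,0],[0,0,1.2],0],
    [[-0.007,0.03,0],[0,0,1.2],0],
    [[-0.006,0.025,0],[0,0,1.2],0],
    [[-0.004,0.015,0],[0,0,1.0],0],
    [[-0.002,0.008,0],[0,0,0.5],0],
    [[0,0,0],[0,0,0],0]
  ]
}}

```text
time: 6.95
tool_pos: [0.4963, 0.2391, 0.3249]
orientation: [-0.003, 0.646, 0.764, -0.003]
contact_force: [-0.3, -0.4, -1.8]
gripper_width: 0.236
```

Run:
```python
from h import *
st()
```

```text
t 6.95 pos [0.4963 0.2391 0.3249] g 0.23635793553281714 F [-0.3 -0.4 -1.8] T [ 0.01 -0.05 -0.03]
q [-0.016  0.491 -0.627  1.881  0.358  0.891 -0.65 ]
[[-0.166  0.986 -0.008]
 [ 0.986  0.167 -0.   ]
 [ 0.001 -0.008 -1.   ]]
```

{"api": "send_rows", "payload": {
  "plan": [
    [[-0.001,0.012,0],[0,-0.4,0.5],0],
    [[0,0.014,-0.005],[0,0,0],0],
    [[0,0.01,-0.015],[0,0,0],0],
    [[0,0.004,-0.02],[0,0,0],0],
    [[0,0,-0.015],[0,0,0],0],
    [[0,0,-0.01],[0,0,0],0],
    [[0,0,0],[0,0,0],0],
    [[0,0,0],[0,0,0],0]
  ]
}}

```text
time: 7.75
tool_pos: [0.4983, 0.2786, 0.2557]
orientation: [0.001, 0.646, 0.763, -0.001]
contact_force: [-0.1, -0.1, -2.1]
gripper_width: 0.234
```

Run:
```python
from h import *
st()
cap("side","s4"); crop("s4",80,180,340,400,2.8,"s4c")
```

```text
t 7.75 pos [0.4983 0.2786 0.2557] g 0.23375715771710023 F [-0.1 -0.1 -2.1] T [-0.01  0.03  0.  ]
q [-0.138  0.613 -0.563  1.875  0.453  0.784 -0.78 ]
[[-0.166  0.986  0.001]
 [ 0.986  0.166 -0.002]
 [-0.002  0.001 -1.   ]]
```

View pics/s4c.png

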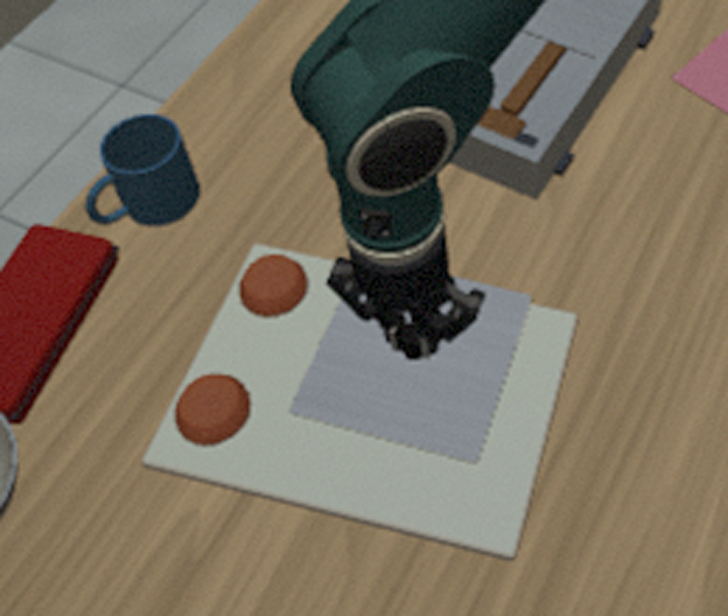

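The lid hangs level over the free part of the board, clear of both onions. Shift a little and go down.

{"api": "send_rows", "payload": {
  "plan": [
    [[-0.002,0.006,-0.004],[0,0,0],0],
    [[-0.001,0.003,-0.01],[0,0,0],0],
    [[0,0,-0.012],[0,0,0],0],
    [[0,0,-0.008],[0,0,0],0],
    [[0,0,-0.004],[0,0,0],0],
    [[0,0,0],[0,0,0],0],
    [[0,0,0],[0,0,0],0]
  ]
}}

```text
time: 8.5
tool_pos: [0.4955, 0.2882, 0.2157]
orientation: [0.002, 0.646, 0.763, 0.0]
contact_force: [0.5, -0.1, -2.7]
gripper_width: 0.239
```

Run:
```python
from h import *
st()
```

```text
t 8.5 pos [0.4955 0.2882 0.2157] g 0.2386810057149002 F [ 0.5 -0.1 -2.7] T [0.04 0.   0.02]
q [-0.186  0.672 -0.523  1.884  0.499  0.715 -0.835]
[[-0.165  0.986  0.003]
 [ 0.986  0.165 -0.002]
 [-0.002  0.003 -1.   ]]
```

{"api": "send_rows", "payload": {
  "plan": [
    [[0,0,-0.004],[0,0,0],0],
    [[0,0,-0.003],[0,0,0],0],
    [[0,0,-0.001],[0,0,0],0],
    [[0,0,-0.001],[0,0,0],0],
    [[0,0,0],[0,0,0],0]
  ]
}}

```text
time: 9.0
tool_pos: [0.496, 0.2881, 0.2067]
orientation: [0.002, 0.646, 0.763, 0.001]
contact_force: [-0.2, -0.3, -2.4]
gripper_width: 0.24
```

{"api": "send_rows", "payload": {
  "plan": [
    [[0,0,-0.001],[0,0,0],0],
    [[0,0,-0.001],[0,0,0],0],
    [[0,0,-0.001],[0,0,0],0],
    [[0,0,0],[0,0,0],0]
  ]
}}

```text
time: 9.4
tool_pos: [0.4962, 0.2883, 0.2043]
orientation: [0.002, 0.647, 0.763, 0.001]
contact_force: [-0.5, -0.7, -0.9]
gripper_width: 0.236
```

{"api": "send_rows", "payload": {
  "plan": [
    [[0,0,-0.001],[0,0,0],0],
    [[0,0,-0.001],[0,0,0],0],
    [[0,0,0],[0,0,0],0]
  ]
}}

```text
time: 9.7
tool_pos: [0.4961, 0.2886, 0.2045]
orientation: [0.003, 0.646, 0.763, 0.001]
contact_force: [-0.8, -0.5, -3.0]
gripper_width: 0.238
```

{"api": "send_rows", "payload": {
  "plan": [
    [[0,0,-0.002],[0,0,0],0],
    [[0,0,-0.002],[0,0,0],0]
  ]
}}

```text
time: 9.9
tool_pos: [0.4962, 0.2891, 0.2041]
orientation: [0.004, 0.647, 0.763, 0.001]
contact_force: [-6.9, -5.4, 23.5]
gripper_width: 0.233
```

Run:
```python
from h import *
st()
cap("side","s5"); crop("s5",80,180,340,400,2.8,"s5c")
st()
```

```text
t 9.9 pos [0.4962 0.2891 0.2041] g 0.23329810341428805 F [-6.9 -5.4 23.5] T [-1.15  1.76 -0.  ]
q [-0.201  0.689 -0.507  1.886  0.517  0.696 -0.851]
[[-0.164  0.986  0.008]
 [ 0.986  0.164 -0.005]
 [-0.006  0.007 -1.   ]]
t 9.95 pos [0.4962 0.2891 0.2041] g 0.2349516483767317 F [-5.7 -4.7 19.3] T [-1.    1.44  0.02]
q [-0.201  0.689 -0.507  1.886  0.517  0.696 -0.851]
[[-0.164  0.986  0.008]
 [ 0.986  0.164 -0.005]
 [-0.006  0.007 -1.   ]]
```

View pics/s5c.png

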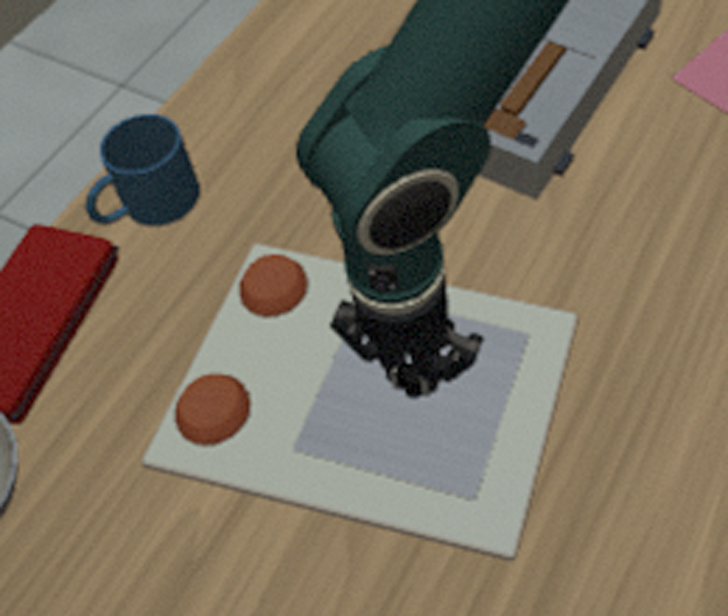

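Lid on the board (contact force 20 N). Relax and open.

{"api": "send_rows", "payload": {
  "plan": [
    [[0,0,0],[0,0,0],0],
    [[0,0,0],[0,0,0],0.45],
    [[0,0,0],[0,0,0],0.6],
    [[0,0,0],[0,0,0],0.8],
    [[0,0,0],[0,0,0],1],
    [[0,0,0],[0,0,0],1],
    [[0,0,0],[0,0,0],1],
    [[0,0,0],[0,0,0],1]
  ]
}}

```text
time: 10.75
tool_pos: [0.4968, 0.2897, 0.2043]
orientation: [0.005, 0.647, 0.763, 0.002]
contact_force: [0.0, 0.3, 0.0]
gripper_width: 1.003
```

Run:
```python
from h import *
st()
```

```text
t 10.75 pos [0.4968 0.2897 0.2043] g 1.0033604765056992 F [0.  0.3 0. ] T [-0.04  0.    0.03]
q [-0.201  0.689 -0.507  1.885  0.517  0.694 -0.851]
[[-0.164  0.986  0.01 ]
 [ 0.986  0.164 -0.003]
 [-0.004  0.009 -1.   ]]
```

Released. Up, and clear enough to see the pan.

{"api": "send_rows", "payload": {
  "plan": [
    [[0,0,0.01],[0,0,0],1],
    [[0,0,0.02],[0,0,0],1],
    [[0,0,0.03],[0,0,0],1],
    [[0,0,0.04],[0,0,0],1],
    [[0,0,0.04],[0,0,0],1],
    [[0,0,0.02],[0,0,0],1],
    [[0,0,0],[0,0,0],1]
  ]
}}

```text
time: 11.45
tool_pos: [0.4949, 0.2896, 0.3733]
orientation: [0.004, 0.646, 0.763, 0.002]
contact_force: [0.2, 0.5, -0.0]
gripper_width: 0.999
```

Run:
```python
from h import *
st()
cap("side","s6"); cap("top","t6"); crop("s6",210,145,330,255,5.4,"s6c"); crop("t6",235,125,405,235,4.6,"t6c")
```

```text
t 11.45 pos [0.4949 0.2896 0.3733] g 0.9992699792675036 F [ 0.2  0.5 -0. ] T [-0.    0.05 -0.02]
q [-0.088  0.463 -0.648  1.794  0.338  0.991 -0.705]
[[-0.166  0.986  0.009]
 [ 0.986  0.166 -0.003]
 [-0.004  0.008 -1.   ]]
```

View pics/s6.png

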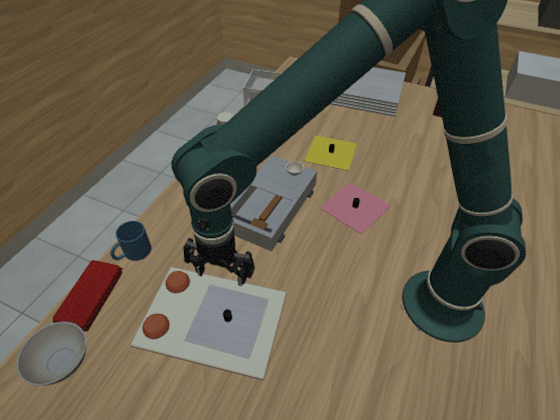

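View pics/s6c.png

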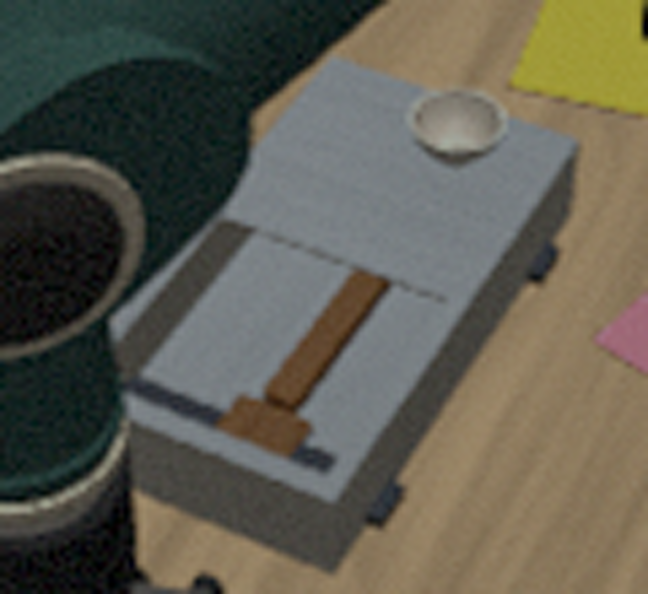

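View pics/t6c.png

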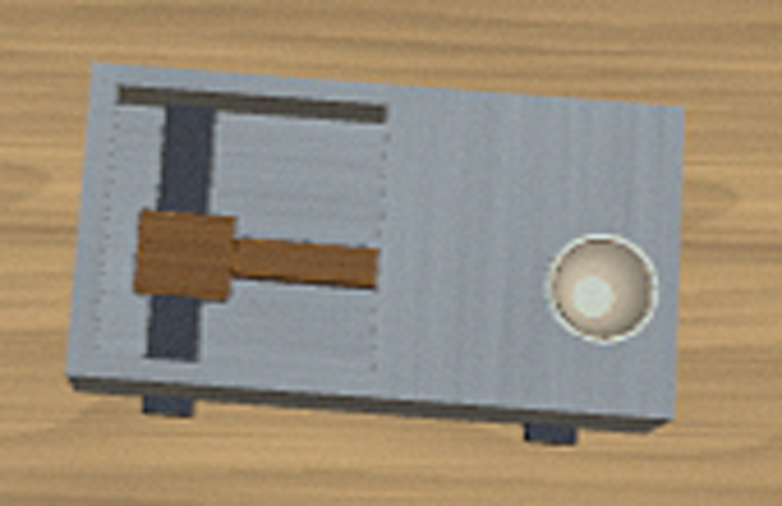

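The top view shows the lid off and the spatula in the opening, blade at crop (185,255), handle running to the cover edge at (378,268). The side view shows the lid flat on the board at (228,317), onions in place. Fitting the spatula pose.

Run:
```python
from m import *
T=lambda a,b:un((a,b),235,125,4.6)
S=lambda a,b:un((a,b),210,145,5.4)
ot=[("t6",T(142,209),(.130,-.025,.014)),("t6",T(136,294),(.130,.025,.014)),("t6",T(236,216),(.074,-.025,.014)),("t6",T(230,302),(.074,.025,.014)),
("t6",T(234,239),(.074,-.011,.022)),("t6",T(231,278),(.074,.011,.022))]
os=[("s6",S(218,420),(.130,-.025,.014)),("s6",S(292,452),(.130,.025,.014)),("s6",S(243,394),(.074,-.025,.014)),("s6",S(312,426),(.074,.025,.014)),
("s6",S(268,390),(.074,-.011,.022)),("s6",S(300,402),(.074,.011,.022))]
for o in (ot,os,ot+os):print(fit(o,[.57,-.1,1.5]))
a=onz("t6",*T(378,249),.022);b=onz("t6",*T(376,288),.022);c=onz("t6",*T(234,239),.022);d=onz("t6",*T(231,278),.022)
print(a,b,c,d, "dir",np.arctan2(*( (c+d-a-b)[1::-1])))
p,_=fit(ot+os,[.57,-.1,1.5])
pan=np.array([.5731,-.1363]);th=1.5237
Rp=np.array([[np.cos(th),-np.sin(th)],[np.sin(th),np.cos(th)]])
print("local",Rp.T@(p[:2]-pan),"yaw",np.degrees(p[2]-th))
for s in (.02,.03,.04,.05): print(s,p[:2]+s*np.array([np.cos(p[2]),np.sin(p[2])]),Rp.T@(p[:2]+s*np.array([np.cos(p[2]),np.sin(p[2])])-pan))
```

```text
(array([ 0.56604589, -0.13156954,  1.51205511]), array([-0.3,  0.1, -0.7,  0.1,  0.3,  0.4,  0. ,  0.1,  0.3, -0.2,  0.3,
       -0.5]))
(array([ 0.57142963, -0.1405465 ,  1.56271349]), array([-2.5,  4.8, -1.8,  4.2,  1.1, -2.4,  2.4, -3.3,  0.3, -2. ,  0.6,
       -1.9]))
(array([ 0.56725169, -0.13437353,  1.52732821]), array([ 0.6,  0.4,  0.5,  0.4,  1.2,  0.4,  1.2,  0.1,  1.3, -0.2,  1.4,
       -0.5, -3.4,  5.9, -2.9,  5.7,  0.8, -1.2,  1.9, -1.6, -0. , -0.6,
        0.2, -0.4]))
[ 0.57721827 -0.13997251  0.022     ] [ 0.55442209 -0.13903506  0.022     ] [ 0.58085079 -0.05743326  0.022     ] [ 0.55804462 -0.05621925  0.022     ] dir 1.526948824445472
local [0.001649   0.00593252] yaw 0.2078811403423748
0.02 [ 0.56812078 -0.11439242] [0.02164887 0.00600509]
0.03 [ 0.56855532 -0.10440187] [0.0316488  0.00604137]
0.04 [ 0.56898987 -0.09441132] [0.04164874 0.00607765]
0.05 [ 0.56942441 -0.08442076] [0.05164867 0.00611393]
```

{"api": "send_rows", "payload": {
  "plan": [
    [[0.004,-0.02,0],[0,0.2,-0.6],1],
    [[0.007,-0.038,0],[0,0,-1.2],1],
    [[0.007,-0.038,0],[0,0,-1.2],1],
    [[0.007,-0.038,0],[0,0,-1.2],1],
    [[0.007,-0.038,0],[0,0,-1.2],1],
    [[0.007,-0.038,0],[0,0,-1.2],1],
    [[0.007,-0.038,0],[0,0,-1.2],1],
    [[0.007,-0.038,0],[0,0,-1.2],1],
    [[0.007,-0.03,0],[0,0,-1.2],1],
    [[0.006,-0.03,0],[0,0,-1],1],
    [[0.002,-0.012,0],[0,0,-0.4],1],
    [[0,0,0],[0,0,0],1]
  ]
}}

```text
time: 12.75
tool_pos: [0.5549, -0.0845, 0.3506]
orientation: [-0.011, 0.721, 0.693, -0.013]
contact_force: [0.1, 0.5, -1.6]
gripper_width: 0.998
```

Run:
```python
from h import *
st()
```

```text
t 12.75 pos [ 0.5549 -0.0845  0.3506] g 0.9982360555231539 F [ 0.1  0.5 -1.6] T [ 0.04 -0.07  0.05]
q [ 0.492  0.449 -0.511  1.834  0.265  0.961 -0.176]
[[ 0.039  0.999 -0.035]
 [ 0.999 -0.039 -0.002]
 [-0.003 -0.035 -0.999]]
```

{"api": "send_rows", "payload": {
  "plan": [
    [[0.006,-0.006,-0.005],[0,-1.2,-0.4],1],
    [[0.004,-0.004,-0.02],[0,-0.4,0],1],
    [[0,0,-0.02],[0,0,0],1],
    [[0,0,-0.01],[0,0,0],1],
    [[0,0,0],[0,0,0],1],
    [[0,0,0],[0,0,0],1]
  ]
}}

```text
time: 13.35
tool_pos: [0.5656, -0.0863, 0.2918]
orientation: [-0.003, 0.719, 0.695, -0.0]
contact_force: [0.4, 0.9, -0.3]
gripper_width: 1.001
```

Run:
```python
from h import *
st()
```

```text
t 13.35 pos [ 0.5656 -0.0863  0.2918] g 1.000923616890679 F [ 0.4  0.9 -0.3] T [-0.01 -0.06 -0.  ]
q [ 0.464  0.537 -0.479  1.858  0.322  0.828 -0.212]
[[ 0.034  0.999 -0.004]
 [ 0.999 -0.034  0.003]
 [ 0.003 -0.004 -1.   ]]
```

{"api": "send_rows", "payload": {
  "plan": [
    [[0.002,-0.006,-0.008],[-0.1,-0.2,-0.5],1],
    [[0,-0.003,-0.012],[0,0,0],1],
    [[0,0,-0.008],[0,0,0],1],
    [[0,0,0],[0,0,0],1],
    [[0,0,0],[0,0,0],1]
  ]
}}

```text
time: 13.85
tool_pos: [0.5684, -0.0957, 0.2631]
orientation: [0.001, 0.722, 0.692, 0.001]
contact_force: [0.8, -0.2, 1.0]
gripper_width: 1.006
```

Run:
```python
from h import *
st()
cap("side","s7"); crop("s7",190,100,330,255,4,"s7c"); cap("top","t7"); crop("t7",235,105,405,235,4.6,"t7c")
```

```text
t 13.85 pos [ 0.5684 -0.0957  0.2631] g 1.0063083444546896 F [ 0.8 -0.2  1. ] T [ 0.03  0.02 -0.  ]
q [ 0.458  0.58  -0.454  1.865  0.35   0.772 -0.228]
[[ 0.043  0.999  0.003]
 [ 0.999 -0.043  0.001]
 [ 0.001  0.003 -1.   ]]
```

View pics/s7c.png

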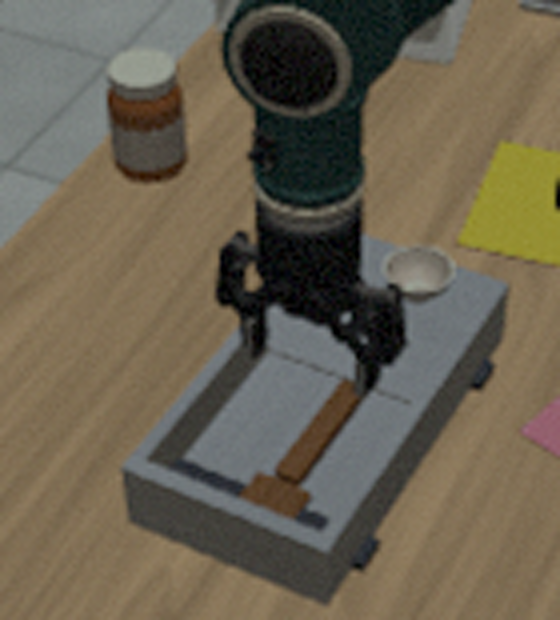

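View pics/t7c.png

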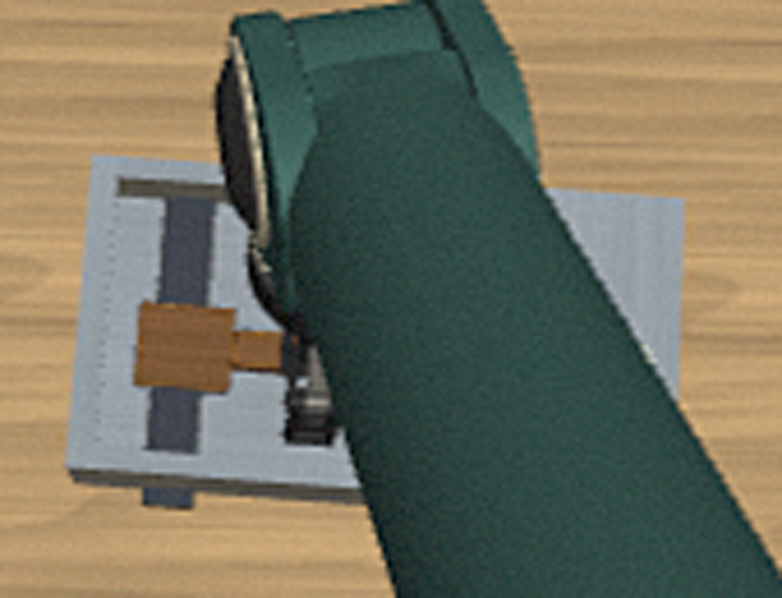

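Fingers straddle the handle inside the opening; both are clear of the rims. Descending.

{"api": "send_rows", "payload": {
  "plan": [
    [[-0.0005,-0.0005,-0.01],[0,0,0],1],
    [[0,0,-0.02],[0,0,0],1],
    [[0,0,-0.02],[0,0,0],1],
    [[0,0,-0.01],[0,0,0],1],
    [[0,0,-0.005],[0,0,0],1],
    [[0,0,0],[0,0,0],1],
    [[0,0,0],[0,0,0],1]
  ]
}}

```text
time: 14.65
tool_pos: [0.5685, -0.0961, 0.1964]
orientation: [0.003, 0.722, 0.692, 0.003]
contact_force: [-0.2, 0.4, -0.8]
gripper_width: 0.998
```

Run:
```python
from h import *
st()
```

```text
t 14.65 pos [ 0.5685 -0.0961  0.1964] g 0.9984042881156646 F [-0.2  0.4 -0.8] T [-0.   -0.01  0.02]
q [ 0.416  0.678 -0.399  1.888  0.414  0.65  -0.279]
[[ 0.043  0.999  0.007]
 [ 0.999 -0.043 -0.   ]
 [ 0.     0.007 -1.   ]]
```

{"api": "send_rows", "payload": {
  "plan": [
    [[-0.0005,0,-0.005],[0,0.3,0],1],
    [[0,0,-0.006],[0,0,0],1],
    [[0,0,-0.003],[0,0,0],1],
    [[0,0,-0.001],[0,0,0],1],
    [[0,0,0],[0,0,0],1]
  ]
}}

```text
time: 15.15
tool_pos: [0.5687, -0.0962, 0.182]
orientation: [0.002, 0.722, 0.692, 0.002]
contact_force: [-0.9, 0.3, -0.5]
gripper_width: 1.004
```

Run:
```python
from h import *
st()
```

```text
t 15.15 pos [ 0.5687 -0.0962  0.182 ] g 1.0037643512495025 F [-0.9  0.3 -0.5] T [-0.02 -0.02  0.01]
q [ 0.406  0.701 -0.386  1.888  0.426  0.628 -0.289]
[[ 0.043  0.999  0.005]
 [ 0.999 -0.043 -0.001]
 [-0.     0.005 -1.   ]]
```

Down 2 mm, then close.

{"api": "send_rows", "payload": {
  "plan": [
    [[-0.0005,0,-0.0015],[0,0,0],1],
    [[0,0,-0.0005],[0,0,0],0],
    [[0,0,0],[0,0,0],0],
    [[0,0,0],[0,0,0],0],
    [[0,0,0],[0,0,0],0],
    [[0,0,0],[0,0,0],0],
    [[0,0,0],[0,0,0],0],
    [[0,0,0],[0,0,0],0],
    [[0,0,0],[0,0,0],0],
    [[0,0,0],[0,0,0],0],
    [[0,0,0],[0,0,0],0]
  ],
  "squeeze": 80
}}

```text
time: 16.25
tool_pos: [0.569, -0.0961, 0.182]
orientation: [0.003, 0.722, 0.692, 0.002]
contact_force: [0.0, 0.2, 2.5]
gripper_width: 0.232
```

Run:
```python
from h import *
st()
cap("side","s8"); crop("s8",190,100,330,255,4,"s8c")
```

```text
t 16.25 pos [ 0.569  -0.0961  0.182 ] g 0.23248462016626753 F [0.  0.2 2.5] T [0.04 0.1  0.  ]
q [ 0.404  0.701 -0.385  1.889  0.427  0.626 -0.291]
[[ 0.043  0.999  0.007]
 [ 0.999 -0.043 -0.002]
 [-0.001  0.007 -1.   ]]
```

View pics/s8c.png

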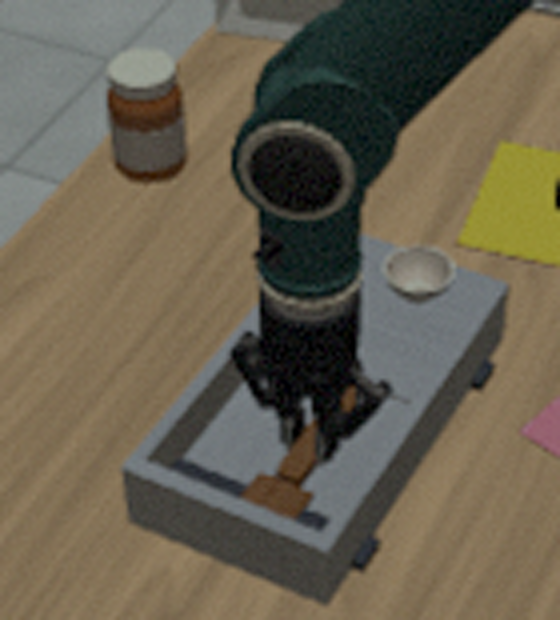

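The fingers are shut on the handle (0.23), blade forward. First a small straight lift under the cover.

{"api": "send_rows", "payload": {
  "plan": [
    [[0,0,0.002],[0,0,0],0],
    [[0,0,0.004],[0,0,0],0],
    [[0,0,0.005],[0,0,0],0],
    [[0,0,0.004],[0,0,0],0],
    [[0,0,0.002],[0,0,0],0],
    [[0,0,0],[0,0,0],0],
    [[0,0,0],[0,0,0],0]
  ]
}}

```text
time: 17.0
tool_pos: [0.5682, -0.0962, 0.1996]
orientation: [0.002, 0.722, 0.692, 0.001]
contact_force: [-0.5, -0.5, -2.1]
gripper_width: 0.23
```

Run:
```python
from h import *
st()
cap("side","s9"); crop("s9",190,100,330,255,4,"s9c")
```

```text
t 17.0 pos [ 0.5682 -0.0962  0.1996] g 0.23040211436165287 F [-0.5 -0.5 -2.1] T [ 0.09 -0.01 -0.03]
q [ 0.417  0.673 -0.401  1.887  0.411  0.657 -0.277]
[[ 0.043  0.999  0.005]
 [ 0.999 -0.043 -0.001]
 [-0.001  0.005 -1.   ]]
```

View pics/s9c.png

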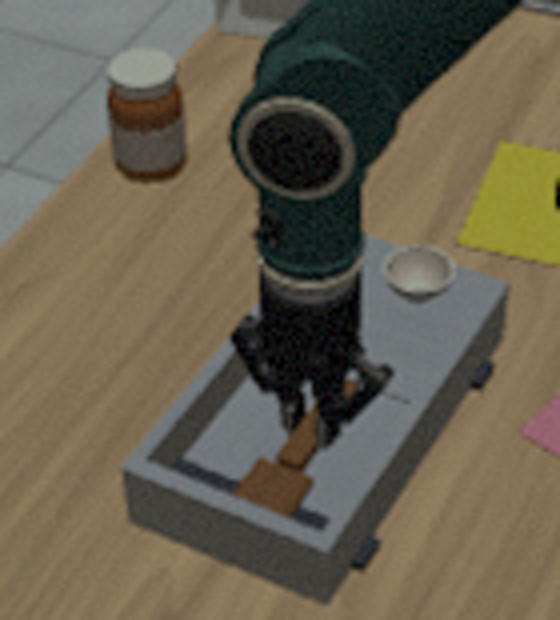

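The spatula moves up with the gripper. Tilting the blade up.

{"api": "send_rows", "payload": {
  "plan": [
    [[0,-0.003,0.003],[1,0,0],0],
    [[0,-0.005,0.004],[1.7,0,0],0],
    [[0,-0.005,0.004],[1.7,0,0],0],
    [[0,-0.003,0.002],[1,0,0],0],
    [[0,0,0],[0,0,0],0],
    [[0,0,0],[0,0,0],0]
  ]
}}

```text
time: 17.65
tool_pos: [0.5679, -0.1135, 0.2128]
orientation: [-0.034, 0.721, 0.691, 0.036]
contact_force: [-0.2, -1.4, -1.9]
gripper_width: 0.233
```

```bash
cat >> h.py <<'E'
def geo(zoff=.169):
    s=st(); q=s["orientation"]; Rm=R.from_quat([q[1],q[2],q[3],q[0]]).as_matrix()
    d=Rm[:,0]; a=Rm[:,2]; p=np.array(s["tool_pos"]); G=p+zoff*a
    pan=np.array([.5731,-.1363]);th=1.5237; Rp=np.array([[np.cos(th),-np.sin(th)],[np.sin(th),np.cos(th)]])
    L=lambda P:np.round(np.append(Rp.T@(P[:2]-pan),P[2]),4)
    up=-a; l=Rm[:,1]
    t=np.degrees(np.arcsin(d[2])); print("theta",round(t,2),"side tilt",round(np.degrees(np.arcsin(l[2])),2),"yaw-pan",round(np.degrees(np.arctan2(d[1],d[0])-th),2))
    print("G",L(G),"rear bottom",L(G-.1655*d-.009*up),"rear top",L(G-.1655*d+.009*up),"blade end bottom",L(G+.0945*d-.009*up))
    T0=G+.009*up; x0=L(T0)[0]; dl=Rp.T@d[:2]; u=-x0/dl[0]; print("top z at cover edge",round((T0+u*d)[2],4)); B=G-.009*up; u=(.15-L(B)[0])/dl[0]; print("bottom z at lip",round((B+u*d)[2],4))
E
python3 - <<'E'
from h import *
geo()
E
```

```text
t 17.65 pos [ 0.5679 -0.1135  0.2128] g 0.233058431934578 F [-0.2 -1.4 -1.9] T [-0.1   0.04  0.  ]
q [ 0.537  0.681 -0.492  1.866  0.321  0.692 -0.155]
[[ 0.043  0.999  0.004]
 [ 0.994 -0.044  0.099]
 [ 0.099  0.    -0.995]]
theta 5.7 side tilt 0.01 yaw-pan 0.21
G [0.0393 0.0063 0.0447] rear bottom [-0.1244  0.0057  0.0193] rear top [-0.1262  0.0057  0.0372] blade end bottom [0.1343 0.0066 0.0451]
top z at cover edge 0.0498
bottom z at lip 0.0467
```

{"api": "send_rows", "payload": {
  "plan": [
    [[-0.0003,-0.003,0.001],[1.2,0,0],0],
    [[-0.0003,-0.006,0.003],[2.2,0,0],0],
    [[-0.0003,-0.006,0.002],[2.2,0,0],0],
    [[0,-0.003,0.001],[1.2,0,0],0],
    [[0,0,0],[0,0,0],0],
    [[0,0,0],[0,0,0],0]
  ]
}}

```text
time: 18.25
tool_pos: [0.5667, -0.1308, 0.2196]
orientation: [-0.08, 0.717, 0.688, 0.079]
contact_force: [0.5, 0.3, -2.1]
gripper_width: 0.235
```

Run:
```python
from h import *
geo()
cap("side","s10"); crop("s10",190,100,330,255,4,"s10c")
```

```text
t 18.25 pos [ 0.5667 -0.1308  0.2196] g 0.2348965598572081 F [ 0.5  0.3 -2.1] T [-0.28  0.   -0.  ]
q [ 0.662  0.712 -0.59   1.841  0.226  0.732 -0.027]
[[ 0.04   0.999  0.003]
 [ 0.974 -0.04   0.223]
 [ 0.223 -0.006 -0.975]]
theta 12.87 side tilt -0.34 yaw-pan 0.35
G [0.0429 0.0079 0.0549] rear bottom [-0.1164  0.007   0.0092] rear top [-0.1205  0.0068  0.0267] blade end bottom [0.137  0.0085 0.0671]
top z at cover edge 0.0543
bottom z at lip 0.0701
```

View pics/s10c.png

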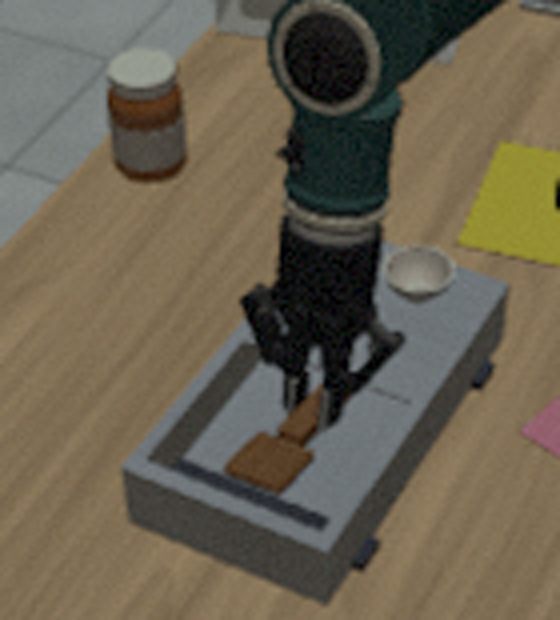

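```bash
cat >> h.py <<'E'
def overlay(fn,out,box,s,zoff=.169):
    st_=robot.sense(); q=st_["orientation"]; Rm=R.from_quat([q[1],q[2],q[3],q[0]]).as_matrix(); p=np.array(st_["tool_pos"])
    G=p+zoff*Rm[:,2]; f=lambda x,y,z: G+(x-.0355)*Rm[:,0]+y*Rm[:,1]-(z-.009)*Rm[:,2]
    x0,y0,x1,y1=box; c=cv2.resize(cv2.imread("pics/%s.png"%fn)[y0:y1,x0:x1],None,fx=s,fy=s,interpolation=cv2.INTER_CUBIC)
    def poly(P,col):
        uv=(proj(fn,np.array(P))+.5-[x0,y0])*s-.5; cv2.polylines(c,[np.round(uv).astype(int)],True,col,1)
    for z,col in((.01,(0,255,0)),(0,(255,255,0))): poly([f(.13,.025,z),f(.13,-.025,z),f(.074,-.025,z),f(.074,.025,z)],col)
    poly([f(.074,.011,.018),f(.074,-.011,.018),f(-.13,-.011,.018),f(-.13,.011,.018)],(0,0,255))
    cv2.imwrite("pics/%s.png"%out,c)
E
python3 - <<'E'
from h import *
overlay("s10","s10o",(190,100,330,255),4)
E
```

```text
(no output)
```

View pics/s10o.png

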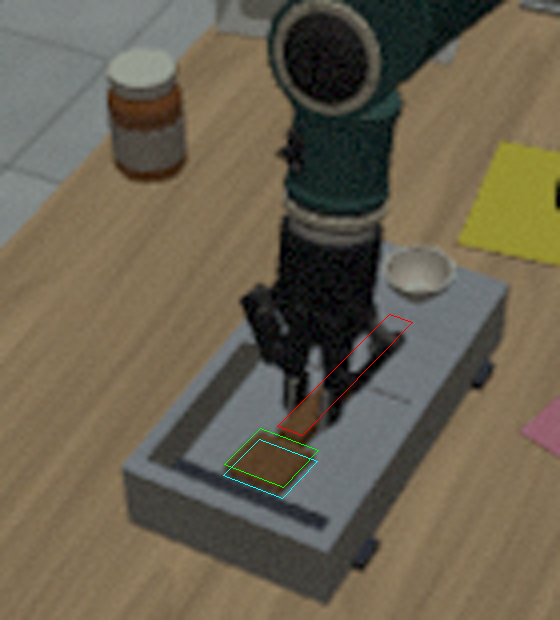

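Prediction and picture agree to about 1 px. A bit more tilt and height, then slide out along its axis.

{"api": "send_rows", "payload": {
  "plan": [
    [[0,-0.002,0.002],[0.9,0,0],0],
    [[0,-0.002,0.002],[0.8,0,0],0],
    [[0,0,0],[0,0,0],0],
    [[0,0,0],[0,0,0],0]
  ]
}}

```text
time: 18.7
tool_pos: [0.5669, -0.1337, 0.2241]
orientation: [-0.091, 0.714, 0.688, 0.089]
contact_force: [-0.1, -0.3, -1.8]
gripper_width: 0.231
```

Run:
```python
from h import *
geo()
```

```text
t 18.7 pos [ 0.5669 -0.1337  0.2241] g 0.23092183777003017 F [-0.1 -0.3 -1.8] T [-0.32  0.06  0.03]
q [ 0.691  0.717 -0.615  1.834  0.202  0.748  0.002]
[[ 0.037  0.999  0.002]
 [ 0.967 -0.037  0.253]
 [ 0.253 -0.007 -0.967]]
theta 14.66 side tilt -0.42 yaw-pan 0.48
G [0.045  0.008  0.0606] rear bottom [-0.1128  0.0067  0.01  ] rear top [-0.1173  0.0066  0.0274] blade end bottom [0.1387 0.0088 0.0758]
top z at cover edge 0.0581
bottom z at lip 0.0787
```

{"api": "send_rows", "payload": {
  "plan": [
    [[0.0002,0.005,0.001],[0,0,0],0],
    [[0.0004,0.01,0.0022],[0,0,0],0],
    [[0.0004,0.01,0.0022],[0,0,0],0],
    [[0.0004,0.01,0.0022],[0,0,0],0],
    [[0.0002,0.005,0.001],[0,0,0],0],
    [[0,0,0],[0,0,0],0]
  ]
}}

```text
time: 19.3
tool_pos: [0.5685, -0.088, 0.2339]
orientation: [-0.091, 0.713, 0.689, 0.09]
contact_force: [0.5, -0.1, -2.1]
gripper_width: 0.233
```

Run:
```python
from h import *
geo()
```

```text
t 19.3 pos [ 0.5685 -0.088   0.2339] g 0.23321282108212613 F [ 0.5 -0.1 -2.1] T [-0.33  0.   -0.07]
q [ 0.626  0.691 -0.625  1.855  0.19   0.733 -0.066]
[[ 0.034  0.999  0.002]
 [ 0.967 -0.034  0.254]
 [ 0.254 -0.007 -0.967]]
theta 14.71 side tilt -0.39 yaw-pan 0.66
G [0.0909 0.0086 0.0704] rear bottom [-0.0669  0.0068  0.0197] rear top [-0.0714  0.0067  0.0371] blade end bottom [0.1846 0.0097 0.0857]
top z at cover edge 0.0559
bottom z at lip 0.0766
```

{"api": "send_rows", "payload": {
  "plan": [
    [[0.0003,0.008,0.0021],[0,0,0],0],
    [[0.0006,0.016,0.0042],[0,0,0],0],
    [[0.0006,0.016,0.0045],[0,0,0],0],
    [[0.0006,0.016,0.0045],[0,0,0],0],
    [[0.0006,0.016,0.0045],[0,0,0],0],
    [[0.0004,0.01,0.003],[0,0,0],0],
    [[0,0,0],[0,0,0],0]
  ]
}}

```text
time: 20.0
tool_pos: [0.5714, 0.0031, 0.2594]
orientation: [-0.091, 0.712, 0.69, 0.09]
contact_force: [-0.3, 0.4, -1.2]
gripper_width: 0.233
```

Run:
```python
from h import *
geo()
cap("side","s11"); overlay("s11","s11o",(150,60,330,255),4)
```

```text
t 20.0 pos [0.5714 0.0031 0.2594] g 0.23260642347787222 F [-0.3  0.4 -1.2] T [-0.26 -0.05 -0.01]
q [ 0.487  0.641 -0.644  1.869  0.166  0.725 -0.208]
[[ 0.032  0.999  0.002]
 [ 0.966 -0.031  0.255]
 [ 0.255 -0.006 -0.967]]
theta 14.76 side tilt -0.34 yaw-pan 0.81
G [0.1822 0.0099 0.096 ] rear bottom [0.0245 0.0077 0.0451] rear top [0.0199 0.0076 0.0625] blade end bottom [0.2759 0.0113 0.1114]
top z at cover edge 0.0573
bottom z at lip 0.0782
```

View pics/s11o.png

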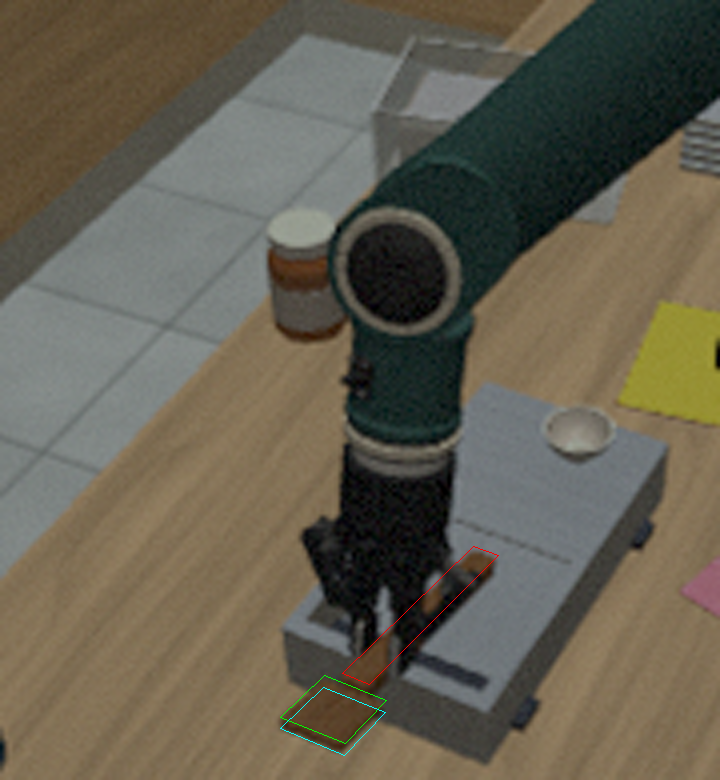

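The handle end shows inside the opening, clear of the cover edge. Straight up.

{"api": "send_rows", "payload": {
  "plan": [
    [[0,0,0.006],[0,0,0],0],
    [[0,0,0.012],[0,0,0],0],
    [[0,0,0.02],[0,0,0],0],
    [[0,0,0.025],[0,0,0],0],
    [[0,0,0.025],[0,0,0],0],
    [[0,0,0.025],[0,0,0],0],
    [[0,0,0.02],[0,0,0],0],
    [[0,0,0.01],[0,0,0],0],
    [[0,0,0],[0,0,0],0],
    [[0,0,0],[0,0,0],0],
    [[0,0,0],[0,0,0],0]
  ]
}}

```text
time: 21.15
tool_pos: [0.5701, -0.0059, 0.4103]
orientation: [-0.09, 0.717, 0.685, 0.088]
contact_force: [0.7, 0.4, -1.6]
gripper_width: 0.231
```

Run:
```python
from h import *
geo()
cap("side","s12"); cap("top","t12"); overlay("s12","s12o",(0,0,560,420),1.4); overlay("t12","t12o",(0,0,560,420),1.4)
```

```text
t 21.15 pos [ 0.5701 -0.0059  0.4103] g 0.2310710261788756 F [ 0.7  0.4 -1.6] T [-0.29 -0.07 -0.03]
q [ 0.582  0.444 -0.736  1.763  0.049  1.011 -0.17 ]
[[ 0.045  0.999  0.003]
 [ 0.967 -0.045  0.251]
 [ 0.25  -0.008 -0.968]]
theta 14.51 side tilt -0.48 yaw-pan 0.01
G [0.1724 0.0107 0.2467] rear bottom [0.0144 0.0107 0.1965] rear top [0.0099 0.0105 0.214 ] blade end bottom [0.2662 0.0107 0.2617]
top z at cover edge 0.2114
bottom z at lip 0.2316
```

View pics/s12o.png

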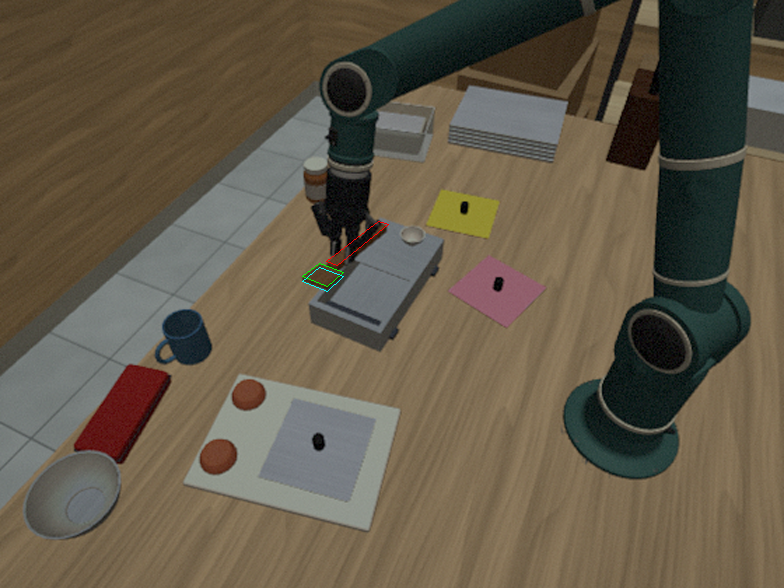

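View pics/t12o.png

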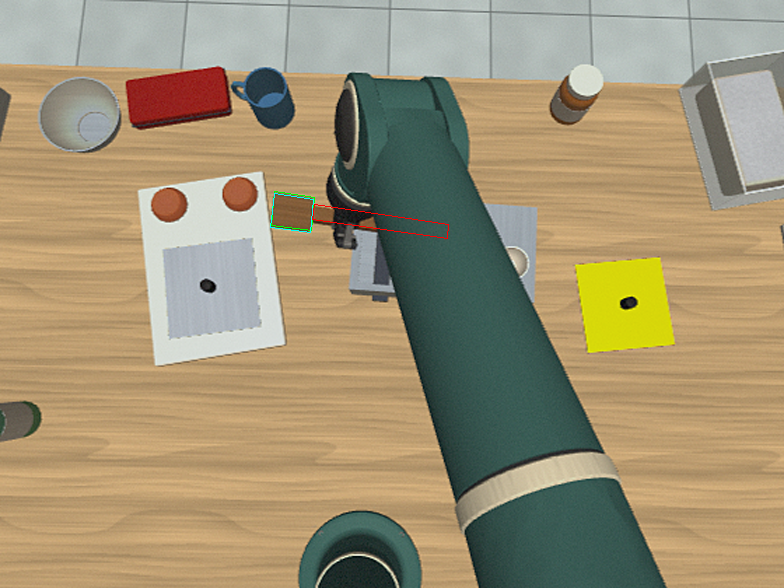

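The spatula is held with its lowest point at z ≈ 0.196, 13 cm above the pan. The lid is flat on the board, and the onions and dish have not moved. I'll hold a moment and hand in.

{"api": "send_rows", "payload": {
  "plan": [
    [[0,0,0],[0,0,0],0],
    [[0,0,0],[0,0,0],0],
    [[0,0,0],[0,0,0],0],
    [[0,0,0],[0,0,0],0]
  ]
}}

```text
time: 21.65
tool_pos: [0.5697, -0.0057, 0.4079]
orientation: [-0.092, 0.717, 0.685, 0.087]
contact_force: [0.4, 0.7, -1.1]
gripper_width: 0.234
```

Run:
```python
from h import *
s=st(); print(np.round(s["dq"],3)); print(robot.close_job())
```

```text
t 21.65 pos [ 0.5697 -0.0057  0.4079] g 0.23375478172848185 F [ 0.4  0.7 -1.1] T [-0.34 -0.02 -0.  ]
q [ 0.581  0.448 -0.736  1.764  0.049  1.011 -0.17 ]
[[ 0.045  0.999 -0.001]
 [ 0.967 -0.044  0.252]
 [ 0.252 -0.013 -0.968]]
[-0.001  0.003  0.001  0.     0.001  0.    -0.001]
the job is handed in; nothing more can be done
None
```

The job is done and handed in at 21.65 s of the 56 s allowed. I lifted the steel lid by its knob and set it flat on the free part of the board. Then I gripped the spatula by its handle, tilted it about 15° blade up, slid it out along its own axis and lifted it clear.

**Last checks:**
- **Spatula:** it is still in the grip (opening 0.23) and the arm is at rest. Its lowest point works out to z ≈ 0.194 m, about 13 cm above the pan's top.
- **Other items:** the final pictures show the lid flat on the board. The onions and the pink and yellow look-alikes look undisturbed, and the salt dish is still on the cover.
- **Forces:** the highest I read was about 25 N, when the lid touched down. I only saw the force at the end of each call and never came near the 120 N limit.

**Disagreement:** my side-view corner picks for the spatula were off by up to 5 px, so I used the top-view fit. Later overlays of the predicted spatula matched both pictures to about 1 px.

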